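Snap the red cover onto the fuse block

TASK

Snap the red cover onto the open fuse block: pick it up by its grip, set it over the two white spring hooks and push it straight down until both hooks have clicked over it and it lies flat on the block, then let go. Leave the shorter yellow cover where it lies.

Things in the scene. Friction and masses are not known exactly. Their poses are not given: they have to be found in the camera images.
- red_grip (a point): Red cover, loose, flat: plate 120 x 58 mm, 6 thick, with an upright grip block in its middle 30 long (x), 24 wide (y), top 48 above the plate's underside. Near each end a window 42 wide, 18 to 48 from the middle. About 45 g. Point: in the grip, centred, 30 above the underside; grasp here across the 24 mm (along y). x: long axis, z up. Fits either way round.
- yellow_grip (a point): Yellow cover of another size, 96 mm long, otherwise like the red one: the wrong one, not to be moved. The same point of its grip and the same axes.
- seat (a point): Fuse block, fixed: grey, 140 x 66 mm, red end marks, two amber fuses sunk in its middle, a white spring hook near each end. Point: centre of its flat top, 40 mm above the table, where the plate's underside comes to lie. x: long axis, z up. The windows go over the hooks with about 8 mm play lengthwise, 16 sideways. The push takes about 5 to 8 N, hardest some 10 mm above home.
- hook_far (a joint): White spring hook at the block's +x end, 45 mm from the seat point, 10 mm wide, tip 37 mm above the block's top. Its barb faces outward and slopes from 32 mm from the middle (tip) to 51.5 mm (9 mm above the top). Bend in rad: 0 upright and relaxed, growing inward; about 0.09 as the plate passes, then it springs back over the plate's outer bar.
- hook_near (a joint): The same for the white spring hook at the block's -x end.
Mind the look-alikes: they are no part of the job. Of the things that look like the part that bears red_grip, the smallest one is meant.

How it is judged (in metres and radians):
At the end, for the whole second after the job is handed in: The red cover lies flat on the fuse block's top (its grip point 25 to 34 mm above the seat point, tilt under 0.07 rad), centred within 20 mm and aligned within 0.35 rad, both hooks sprung back over it (bend under 0.045 rad), and the yellow cover is within 30 mm of where it lay (z of red_grip in the frame of seat between 0.025 and 0.034 m and horizontal distance between red_grip and seat below 0.02 m and angle between the x axis of red_grip and the x axis of seat, either way round below 0.35 rad and angle between red_grip's own z axis and vertical below 0.07 rad and value of joint each of hook_far, hook_near below 0.045 rad and distance of yellow_grip from where it was at the start of the episode below 0.03 m); the robot touches nothing.
It fails at once if the yellow cover is moved by more than 30 mm (distance of yellow_grip from where it was at the start of the episode above 0.03 m).
It also fails if it takes over 45 s, if anything falls off the work surface, if the arm or the gripper's body presses on something with over 40 N, if the wrist force passes 120 N, or if a joint passes its speed limit or range.

ROBOT

A 6-joint arm with a two-finger parallel gripper is mounted at the origin on the work surface. World frame = base frame: x ahead of the robot, y to its left, z up, the work surface at z = 0. Lengths are in mm, angles in rad, forces in N, time in s.
With the tool pointing down it reaches from about 250 to 775 mm from the base axis. Payload 4 kg.
Tool frame: the origin (TCP) lies midway between the tips of the shut fingers; the grasp point (between the pads) lies 19 mm behind it; z points along the fingers, y is the line along which they close (so a half turn about z gives the same grasp; the last joint's range is limited). The gripper opens to 94 mm and grips with 3 to 60 N. Pads are 16 mm wide; open, the fingers measure 119 mm over their backs; the gripper's body (75 mm by 177 mm) begins 78 mm behind the grasp point.
Start: joints at [-1.204, 0.087, 1.371, -0, 1.684, -0.103], TCP at [248.99, -490.433, 205.506] pointing down, gripper open.
Joint ranges: [-3.1, 3.1], [-0.76, 2.03], [0.27, 2.55], [-1.08, 4.22], [0.17, 2.65], [-2.57, 2.57]. Speed limits (rad/s): [2.79, 2.79, 3.14, 3.14, 3.14, 3.14].

INTERFACE

Orientations are given as a rotation vector (axis times angle).
In Python, from bench import arm, vision gives the robot as it stands.
- The arm moves only by the tool apply_moves, never from a script. Its argument "series" is a list of rows, each an object with "claw": the opening, from 0 (shut) to 1 (fully open); "linear": the shift along the tool's x, y, z each as a share of 1 m, from -1 to 1, a list of three; "turn": the turn, a rotation vector about the tool's x, y, z each as a share of pi rad, from -1 to 1, a list of three. In form: [{"claw": claw, "linear": [dx, dy, dz], "turn": [ax, ay, az]}, ...]. A call has 1 to 12 rows; each row is the pose to reach, as a shift and turn from the pose commanded when the call began, along the tool's axes at that moment, turning the shorter way round; what a row does not reach only later rows make up. A row lasts 1/10 s, in which the tool goes at most 50 mm and 8.59 degrees, less where a joint would pass 70% of its speed; a pose out of reach is approached as far as the arm can. A call with a number of a shift or a turn outside -1 to 1 is refused whole. A call with a gripper value outside its range is refused whole. The fingers move at their own pace and stop on an object; "squeeze" is the grip in N (left out, the last holds). Time passes only in rows, so rows that repeat a pose let the fingers close. It gives the time, the measured TCP pose, the force, the opening and the grip force at its end, in the units of the state.
- arm.read_state(): the state, without advancing time (a new reading comes with each control period).
- vision.grab_frame(name): name is "scene" or "top"; returns the picture (420x560x3 uint8, red, green, blue); there is no depth.
- vision.camera_params(name): a dict with "fx", "fy", "cx", "cy" (pixels), "D" ([k1, k2, p1, p2, k3] as OpenCV has them; the pictures are not rectified), "rvec" (rotation vector, rad) and "tvec" (3), from world to camera coordinates, as OpenCV has them. Camera axes: x right, y down, z forward; pixel columns grow to the right and rows downward; lengths in mm; the calibration is good to about 2 mm. A picture is of the moment at which its call begins. camera_params takes no time and is no camera call.
- arm.close_job(): hands the job in; it is judged then, once.
Trained networks look in the newest picture that a camera, given by its name, has taken for a name from the list of things; names that differ only in an ending like _2 or _b are one class to them, and where a whole thing is asked for, a point or a joint stands for the part that bears it (a point fixed in the world has none). Each returns a list of dicts, best first, with "score" (0 to 1); they miss things now and then, are a little off and sometimes report something else, mostly with a low value. They report only what shows in the picture. A call takes as long as a camera call. They do not tell look-alikes from the thing itself.
- vision.masks_of(camera, label): "region" (420x560 bool, what is visible of it) and "bbox" ([centre column, centre row, width, height] in pixels, round what is visible of it).
The state is a dict: "time_s": time; "q": joint angles; "qd": joint speeds; "tau": joint torques, N m; "ee_pos": TCP position; "eef_rot": TCP orientation; "ft_force": force on the tool from outside, world axes, zero at the start; "ft_torque": the same for the moment, N m; "grip_width": opening from 0.0 (shut) to 1.0 (fully open); "finger_force": force on a finger pad.
Only numpy, scipy, OpenCV 4.12 (cv2) and the standard library are available. Lean on these libraries where they do the work, as an engineer would, in place of code of your own. Each camera call takes 0.05 s, during which the arm holds its last target. There are 200 camera calls.

## Working session

There is one attempt and no reset: what is moved stays moved. The work goes in short steps, Python scripts to look and compute and a tool call to move; the robot and the scene stay as the last step left them, time stands still between calls to the robot, and variables do not carry over. Pictures are saved under pics/ and viewed, at most 10 in all, crops included, and the job is handed in when it is done.

Besides the shell and the picture viewer there is one more tool, called after "Emit:" by a JSON object that holds its "api" and its "payload", one argument or row to a line. apply_moves: Moves the arm, as the interface text tells. Its arguments: {"type":"object","properties":{"series":{"type":"array","items":{"type":"object","properties":{"claw":{"type":"number"},"linear":{"type":"array","items":{"type":"number","minimum":-1,"maximum":1}},"turn":{"type":"array","items":{"type":"number","minimum":-1,"maximum":1}}}}},"squeeze":{"type":"number"}},"required":["series"]}

```bash
mkdir -p pics && python3 - <<'E'
from bench import arm, vision
import cv2,numpy as np
for n in("top","scene"):
    im=vision.grab_frame(n); cv2.imwrite(f"pics/{n}0.png",im[:,:,::-1])
    p=vision.camera_params(n); print(n,{k:np.round(v,4).tolist() for k,v in p.items()})
    R,_=cv2.Rodrigues(np.array(p['rvec'],float)); print("C",-R.T@np.array(p['tvec']))
    for l in("red_grip","yellow_grip","hook_far"):
        for d in vision.masks_of(n,l): print(n,l,round(d['score'],2),np.round(d['bbox']),d['region'].sum(), im[d['region']].mean(0).round())
s=arm.read_state();print(s)
E
```

```text
top {'fx': 489.8901, 'fy': 489.8901, 'cx': 278.1824, 'cy': 213.6347, 'D': [-0.145, 0.0, 0.0, 0.0, 0.0], 'rvec': [2.1153, -2.164, 0.1679], 'tvec': [-23.2121, 406.3307, 1304.5438]}
C [ 197.15401644  -30.22228893 1351.92267031]
top red_grip 0.85 [324. 195.  22.  44.] 547 [238.  90.  75.]
top red_grip 0.6 [253. 227.  35.  65.] 1343 [234.  91.  76.]
top red_grip 0.59 [393. 282.  58.  28.] 393 [244.  90.  78.]
top yellow_grip 0.84 [277. 154.  25.  34.] 562 [233. 218.  85.]
scene {'fx': 453.5054, 'fy': 453.5054, 'cx': 279.4416, 'cy': 207.632, 'D': [-0.0207, 0.0, 0.0, 0.0, 0.0], 'rvec': [0.8569, 2.5119, -1.0866], 'tvec': [350.2838, -120.4107, 1189.1118]}
C [871.15704941 528.06287378 716.53282003]
scene red_grip 0.95 [235. 196.  56.  33.] 765 [196.  40.  33.]
scene red_grip 0.83 [277. 120.  63.  44.] 1035 [194.  39.  32.]
scene red_grip 0.77 [319. 235.  79.  54.] 1872 [198.  41.  34.]
scene yellow_grip 0.9 [218. 255.  51.  41.] 967 [207. 179.  36.]
scene hook_far 0.47 [337. 307.  15.  21.] 145 [193. 191. 183.]
{'time_s': 0.4, 'q': array([-1.20409992e+00,  8.72997811e-02,  1.37091118e+00, -1.84139110e-05,
        1.68360152e+00, -1.03059778e-01]), 'qd': array([ 0.00170588, -0.00150317, -0.00110994,  0.00182007, -0.0010649 ,
        0.00037224]), 'tau': array([-7.25505124e-04, -3.39510691e+01, -3.02112114e+01,  7.16484594e-02,
        2.57343741e-02, -4.62890193e-05]), 'ee_pos': array([ 248.95599435, -490.36162858,  205.3440241 ]), 'eef_rot': array([-3.05512422e+00, -7.31072035e-01,  7.38724760e-05]), 'ft_force': array([ 0.62200106,  0.24088748, -0.31291947]), 'ft_torque': array([-0.02748983,  0.02762632, -0.03545145]), 'finger_force': 0.0, 'grip_width': 0.9969255224548412}
```

View pics/top0.png

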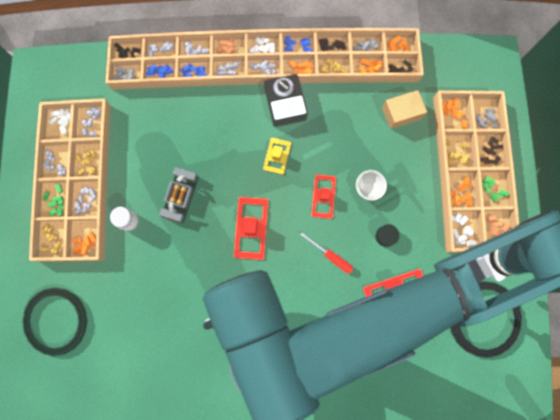

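View pics/scene0.png

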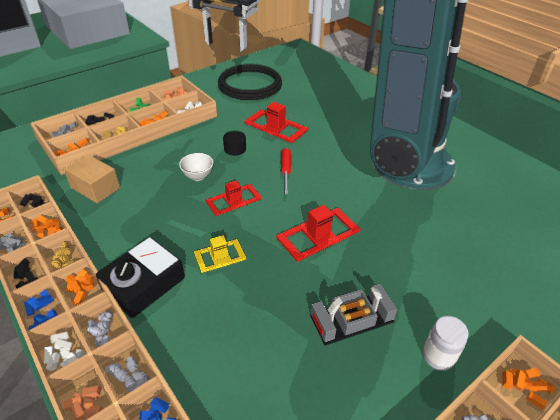

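Red candidates in the top image are A at (324,195), the small one; B at (253,227), the large one; and C at (393,282), partly hidden by the arm. The yellow cover at (277,154) is the wrong one, and the screwdriver handle at (338,260) is also red. I'll measure their sizes next.

```bash
cat > h.py <<'E'
import numpy as np,cv2
from bench import arm,vision
def cam(n):
    p=vision.camera_params(n);K=np.array([[p['fx'],0,p['cx']],[0,p['fy'],p['cy']],[0,0,1.]])
    return K,np.array(p['D'],float),np.array(p['rvec'],float),np.array(p['tvec'],float)
def back(n,px,z):
    K,D,r,t=cam(n);R=cv2.Rodrigues(r)[0]
    u=cv2.undistortPoints(np.array(px,float).reshape(-1,1,2),K,D)[:,0]
    d=np.c_[u,np.ones(len(u))]@R;C=-R.T@t
    return C+d*((z-C[2])/d[:,2])[:,None]
def proj(n,P):
    K,D,r,t=cam(n);return cv2.projectPoints(np.array(P,float).reshape(-1,1,3),r,t,K,D)[0][:,0]
def rect(n,mask,z):
    v,u=np.nonzero(mask);P=back(n,np.c_[u,v],z)[:,:2].astype(np.float32)
    b=cv2.boxPoints(cv2.minAreaRect(P));e=b[1]-b[0],b[2]-b[1]
    L=[np.linalg.norm(x) for x in e];a=e[int(np.argmax(L))]
    return b.mean(0),max(L),min(L),np.arctan2(a[1],a[0])
E
python3 - <<'E'
from h import *
for n in("top","scene"):
    im=vision.grab_frame(n)
    for l in("red_grip","yellow_grip"):
        for d in vision.masks_of(n,l):
            c,L,W,a=rect(n,d['region'],6);print(n,l,round(d['score'],2),np.round(d['bbox']),c.round(1),round(L),round(W),round(a,3))
im=vision.grab_frame("scene")
cv2.imwrite("pics/sc1.png",cv2.resize(im[90:360,180:420,::-1],None,fx=2.2,fy=2.2,interpolation=cv2.INTER_CUBIC))
t=vision.grab_frame("top")
cv2.imwrite("pics/t1.png",cv2.resize(t[130:270,130:350,::-1],None,fx=3.5,fy=3.5,interpolation=cv2.INTER_CUBIC))
E
```

```text
top red_grip 0.85 [251. 227.  36.  62.] [371.9  44. ] 171 82 -0.09
top red_grip 0.71 [393. 284.  58.  24.] [ 213.6 -343.2] 168 26 -1.261
top red_grip 0.67 [324. 194.  24.  45.] [ 458.5 -160.4] 123 61 -0.127
top yellow_grip 0.56 [278. 154.  26.  31.] [577.6 -33.5] 96 57 -0.255
scene red_grip 0.93 [236. 197.  54.  36.] [ 457.7 -171.2] 121 92 -0.132
scene red_grip 0.88 [277. 122.  60.  41.] [ 160.2 -354.5] 175 143 -1.351
scene red_grip 0.59 [320. 234.  84.  56.] [372.5  33.8] 175 112 -0.095
scene yellow_grip 0.81 [220. 254.  51.  38.] [577.8 -39.6] 95 82 -0.251
```

View pics/t1.png

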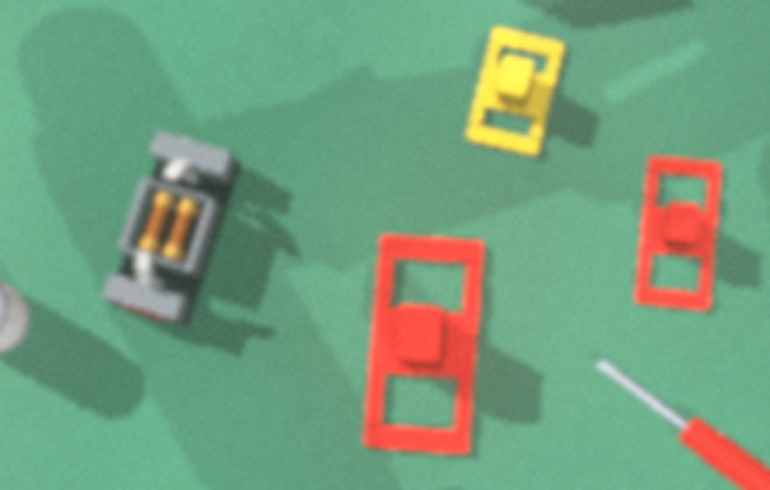

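View pics/sc1.png

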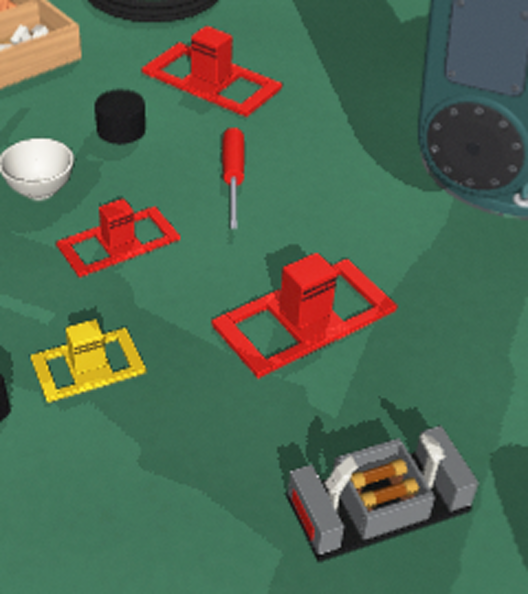

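A is the 120 x 58 cover and is chosen; B measures about 172 long, C about 170. Next I'll locate the block.

```bash
cat > fit.py <<'E'
from h import *
def box(c,a,L,W,z):
    R=np.array([[np.cos(a),-np.sin(a)],[np.sin(a),np.cos(a)]])
    return np.c_[np.array([[-L,-W],[L,-W],[L,W],[-L,W]])/2@R.T+c,[z]*4]
E
python3 - <<'E'
from fit import *
px=np.array([[158,132],[238,155],[186,310],[106,288]])/3.5+130-0.36
P=back("top",px,40)[:,:2];print(P.round(1),[np.linalg.norm(P[i]-P[i-1]).round(1) for i in range(4)])
c=P.mean(0);e=P[0]+P[1]-P[2]-P[3];a=np.arctan2(e[1],e[0]);print(c,a)
for l in("seat","hook_far","hook_near"):
    for n in("top","scene"):
        vision.grab_frame(n)
        for d in vision.masks_of(n,l):
            print(n,l,d['score'],d['bbox'],back(n,[d['bbox'][:2]],60))
out=[]
for n,(u,v) in(("top",(150,150)),("scene",(300,260))):
    im=cv2.resize(vision.grab_frame(n)[v:v+100,u:u+110,::-1],None,fx=3.6,fy=3.6,interpolation=cv2.INTER_CUBIC)
    d=np.array([np.cos(a),np.sin(a)])
    for q,col in((box(c,a,140,66,40),(255,0,255)),(np.array([[*(c+s*32*d),77] for s in(1,-1)]),(255,255,0)),(box(c,a,140,66,0),(255,0,0))):
        p=((proj(n,q)-[u,v]+.5)*3.6).astype(int);cv2.polylines(im,[p],True,col,1)
    out.append(im)
cv2.imwrite("pics/ov.png",np.hstack(out))
E
```

```text
[[541.  251.6]
 [520.5 187.4]
 [397.7 227.6]
 [416.6 291.1]] [np.float64(130.6), np.float64(67.4), np.float64(129.1), np.float64(66.2)]
[468.9452103  239.40752202] -0.3121741466908467
top seat 0.74 [178.3, 196.3, 37.5, 50.8] [[454.86044751 236.4442186   60.        ]]
scene seat 0.77 [353.9, 316.2, 85.3, 59.6] [[494.63159347 267.48253036  60.        ]]
top hook_far 0.58 [182.1, 177.7, 6.9, 4.3] [[506.16404207 226.63445894  60.        ]]
scene hook_far 0.54 [336.4, 307.0, 12.9, 21.7] [[505.45187758 235.70909781  60.        ]]
top hook_near 0.49 [173.1, 207.1, 5.9, 4.3] [[425.5620319  250.31651468  60.        ]]
scene hook_near 0.68 [375.9, 298.2, 2.7, 21.7] [[437.51090311 264.71096261  60.        ]]
```

View pics/ov.png

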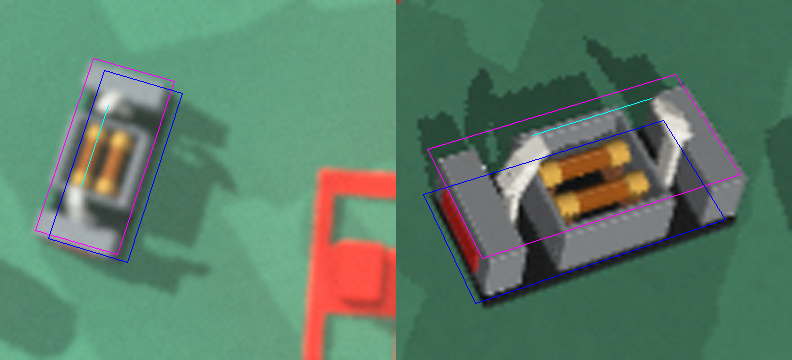

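The overlay shows my fit is about 2 px off: in the scene view the block corners sit right of and below the outline. I'll take sharper crops.

```bash
python3 - <<'E'
from fit import *
out=[]
for n,(u,v),w in(("top",(152,160),52),("scene",(304,276),100)):
    im=np.mean([vision.grab_frame(n) for _ in range(4)],0).astype(np.uint8)[v:v+72,u:u+w,::-1]
    f=5.2
    im=cv2.resize(im,None,fx=f,fy=f,interpolation=cv2.INTER_CUBIC)
    for k in range(0,w,10): cv2.putText(im,str(u+k),(int(k*f),8),0,.3,(0,0,0)); cv2.line(im,(int((k+.5)*f),10),(int((k+.5)*f),14),(0,0,0))
    for k in range(0,72,10): cv2.putText(im,str(v+k),(0,int((k+.5)*f)+3),0,.3,(0,0,0))
    out.append(im)
cv2.imwrite("pics/crop2.png",np.hstack(out))
E
```

```text
(no output)
```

View pics/crop2.png

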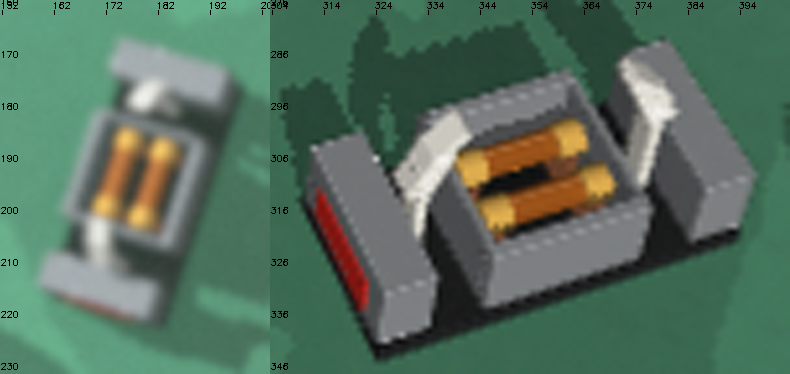

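```bash
python3 - <<'E'
from fit import *
from scipy.optimize import least_squares
top=np.array([[155,310],[232,70],[118,38],[40,285]])/5.2+[151.5,159.5]
sc=(np.array([[667,42],[309,150],[382,297],[752,180]])-[270,0])/5.2+[303.5,275.5]
def run(z,use):
    f=lambda p:np.r_[*[(proj(n,box(p[:2],p[2],140,66,z))-q).ravel() for n,q in use]]
    r=least_squares(f,[460,235,-.3]);print(z,r.x.round(3),r.fun.round(1));return r.x
run(40,[("top",top)]);run(40,[("scene",sc)]);p=run(40,[("top",top),("scene",sc)])
# cover
def P(n,lab,c0):
    o=[]
    for _ in range(4):
        vision.grab_frame(n)
        for d in vision.masks_of(n,lab):
            c,L,W,a=rect(n,d['region'],6)
            if np.linalg.norm(c-c0)<25:o.append([*c,a,L,W])
    print(n,lab,np.round(o,2).tolist())
P("top","red_grip",[458,-160]);P("scene","red_grip",[458,-165])
E
```

```text
40 [ 4.67897e+02  2.42411e+02 -2.91000e-01] [ 0.3  1.4  0.3 -0.8 -0.2 -0.6 -0.4 -0.1]
40 [ 4.69871e+02  2.45406e+02 -3.21000e-01] [-0.5 -1.  -0.8 -1.3  0.   1.2  1.2  0.7]
40 [ 4.69070e+02  2.44411e+02 -3.11000e-01] [-1.   1.1  0.  -0.8 -0.4 -1.1 -1.5 -0.9 -0.9 -1.8 -0.9 -1.5  0.3  0.8
  1.1 -0.3]
top red_grip [[456.7099914550781, -161.25999450683594, -0.10999999940395355, 118.2300033569336, 56.84000015258789], [457.7300109863281, -161.35000610351562, -0.12999999523162842, 120.52999877929688, 57.7400016784668], [457.7099914550781, -161.49000549316406, -0.12999999523162842, 120.54000091552734, 57.470001220703125], [457.17999267578125, -160.05999755859375, -0.14000000059604645, 119.36000061035156, 55.130001068115234]]
scene red_grip [[455.7099914550781, -171.13999938964844, -0.1599999964237213, 123.29000091552734, 94.05999755859375], [457.2200012207031, -169.72999572753906, -0.10000000149011612, 122.30999755859375, 93.95999908447266], [456.20001220703125, -170.41000366210938, -0.12999999523162842, 122.44000244140625, 92.91000366210938], [457.760009765625, -170.8000030517578, -0.10999999940395355, 121.7300033569336, 94.0199966430664]]
```

Seat is about (468.9, 243.5, 40) with yaw -0.31. The red grip is about (457.2, -160) with yaw -0.128. Both are in reach, and the cover's size matches. I'll move above the cover.

Emit:
{"api": "apply_moves", "payload": {
  "series": [
    {"claw": 0.65, "linear": [0.335, -0.2, 0.095], "turn": [0, 0, 0.19]},
    {"claw": 0.65, "linear": [0.335, -0.2, 0.095], "turn": [0, 0, 0.19]},
    {"claw": 0.65, "linear": [0.335, -0.2, 0.095], "turn": [0, 0, 0.19]},
    {"claw": 0.65, "linear": [0.335, -0.2, 0.095], "turn": [0, 0, 0.19]},
    {"claw": 0.65, "linear": [0.335, -0.2, 0.095], "turn": [0, 0, 0.19]},
    {"claw": 0.65, "linear": [0.335, -0.2, 0.095], "turn": [0, 0, 0.19]},
    {"claw": 0.65, "linear": [0.335, -0.2, 0.095], "turn": [0, 0, 0.19]},
    {"claw": 0.65, "linear": [0.335, -0.2, 0.095], "turn": [0, 0, 0.19]},
    {"claw": 0.65, "linear": [0.335, -0.2, 0.095], "turn": [0, 0, 0.19]},
    {"claw": 0.65, "linear": [0.335, -0.2, 0.095], "turn": [0, 0, 0.19]},
    {"claw": 0.65, "linear": [0.335, -0.2, 0.095], "turn": [0, 0, 0.19]},
    {"claw": 0.65, "linear": [0.335, -0.2, 0.095], "turn": [0, 0, 0.19]}
  ]
}}

```text
time_s: 3.9
ee_pos: [456.9, -162.1, 111.1]
eef_rot: [3.134, -0.203, 0.001]
ft_force: [0.1, -1.1, -0.4]
grip_width: 0.652
finger_force: 0.0
```

Emit:
{"api": "apply_moves", "payload": {
  "series": [
    {"claw": 0.65, "linear": [0, 0, 0.03], "turn": [0, 0, 0]},
    {"claw": 0.65, "linear": [0, 0, 0.06], "turn": [0, 0, 0]},
    {"claw": 0.65, "linear": [0, 0, 0.085], "turn": [0, 0, 0]},
    {"claw": 0.65, "linear": [0, 0, 0.098], "turn": [0, 0, 0]},
    {"claw": 0.65, "linear": [0, 0, 0.098], "turn": [0, 0, 0]},
    {"claw": 0.65, "linear": [0, 0, 0.098], "turn": [0, 0, 0]}
  ]
}}

```text
time_s: 4.5
ee_pos: [457.7, -161.5, 13.5]
eef_rot: [3.134, -0.201, 0.002]
ft_force: [0.1, -0.1, 0.1]
grip_width: 0.65
finger_force: 0.0
```

Emit:
{"api": "apply_moves", "payload": {
  "series": [
    {"claw": 0, "linear": [0, 0, 0], "turn": [0, 0, 0]},
    {"claw": 0, "linear": [0, 0, 0], "turn": [0, 0, 0]},
    {"claw": 0, "linear": [0, 0, 0], "turn": [0, 0, 0]},
    {"claw": 0, "linear": [0, 0, 0], "turn": [0, 0, 0]},
    {"claw": 0, "linear": [0, 0, 0], "turn": [0, 0, 0]},
    {"claw": 0, "linear": [0, 0, 0], "turn": [0, 0, 0]},
    {"claw": 0, "linear": [0, 0, 0], "turn": [0, 0, 0]},
    {"claw": 0, "linear": [0, 0, 0], "turn": [0, 0, 0]}
  ],
  "squeeze": 35
}}

```text
time_s: 5.3
ee_pos: [457.3, -160.5, 12.7]
eef_rot: [3.135, -0.199, 0.001]
ft_force: [-0.9, 0.1, 1.2]
grip_width: 0.254
finger_force: 35.0
```

Emit:
{"api": "apply_moves", "payload": {
  "series": [
    {"claw": 0, "linear": [0, 0, -0.03], "turn": [0, 0, 0]},
    {"claw": 0, "linear": [0, 0, -0.07], "turn": [0, 0, 0]},
    {"claw": 0, "linear": [0, 0, -0.11], "turn": [0, 0, 0]},
    {"claw": 0, "linear": [0, 0, -0.15], "turn": [0, 0, 0]},
    {"claw": 0, "linear": [0, 0, -0.15], "turn": [0, 0, 0]},
    {"claw": 0, "linear": [0, 0, -0.15], "turn": [0, 0, 0]},
    {"claw": 0, "linear": [0, 0, -0.15], "turn": [0, 0, 0]}
  ]
}}

```text
time_s: 6.0
ee_pos: [456.1, -159.9, 160.4]
eef_rot: [-3.134, 0.199, 0.005]
ft_force: [-0.2, 0.7, -0.8]
grip_width: 0.254
finger_force: 35.0
```

```bash
cat > go.py <<'E'
from h import *
from scipy.spatial.transform import Rotation as Ro
def go(p,yaw):
    s=arm.read_state();R=Ro.from_rotvec(s['eef_rot']);M=R.as_matrix()
    T=Ro.from_rotvec([np.pi*np.cos(yaw/2),np.pi*np.sin(yaw/2),0])
    print(s['time_s'],s['ee_pos'].round(1),s['ft_force'].round(1),s['grip_width'].round(3),"lin",(M.T@(np.array(p)-s['ee_pos'])/1000).round(4),"turn",((R.inv()*T).as_rotvec()/np.pi).round(4),"q",s['q'].round(2))
E
python3 -c "
from go import *
go([468.9,243.5,165],-.31)"
```

```text
Traceback (most recent call last):
  File "go.py", line 6, in go
    print(s['time_s'],s['ee_pos'].round(1),s['ft_force'].round(1),s['grip_width'].round(3),"lin",(M.T@(np.array(p)-s['ee_pos'])/1000).round(4),"turn",((R.inv()*T).as_rotvec()/np.pi).round(4),"q",s['q'].round(2))
                                                                  ^^^^^^^^^^^^^^^^^^^^^
AttributeError: 'float' object has no attribute 'round'
```

```bash
sed -i "s/s\['grip_width'\].round(3)/round(s['grip_width'],3)/" go.py; python3 -c "
from go import *
go([468.9,243.5,165],-.31)"
```

```text
6.0 [ 456.1 -159.9  160.4] [-0.2  0.7 -0.8] 0.254 lin [-0.0384 -0.4018 -0.004 ] turn [-0.0003  0.0012  0.0582] q [-0.45 -0.05  1.6  -0.    1.6   1.24]
```

Emit:
{"api": "apply_moves", "payload": {
  "series": [
    {"claw": 0, "linear": [-0.038, -0.402, -0.004], "turn": [0, 0, 0.058]},
    {"claw": 0, "linear": [-0.038, -0.402, -0.004], "turn": [0, 0, 0.058]},
    {"claw": 0, "linear": [-0.038, -0.402, -0.004], "turn": [0, 0, 0.058]},
    {"claw": 0, "linear": [-0.038, -0.402, -0.004], "turn": [0, 0, 0.058]},
    {"claw": 0, "linear": [-0.038, -0.402, -0.004], "turn": [0, 0, 0.058]},
    {"claw": 0, "linear": [-0.038, -0.402, -0.004], "turn": [0, 0, 0.058]},
    {"claw": 0, "linear": [-0.038, -0.402, -0.004], "turn": [0, 0, 0.058]},
    {"claw": 0, "linear": [-0.038, -0.402, -0.004], "turn": [0, 0, 0.058]},
    {"claw": 0, "linear": [-0.038, -0.402, -0.004], "turn": [0, 0, 0.058]},
    {"claw": 0, "linear": [-0.038, -0.402, -0.004], "turn": [0, 0, 0.058]},
    {"claw": 0, "linear": [-0.038, -0.402, -0.004], "turn": [0, 0, 0.058]},
    {"claw": 0, "linear": [-0.038, -0.402, -0.004], "turn": [0, 0, 0.058]}
  ]
}}

```text
time_s: 7.2
ee_pos: [470.3, 241.4, 165.7]
eef_rot: [3.102, -0.487, -0.002]
ft_force: [-0.3, 0.6, -1.5]
grip_width: 0.252
finger_force: 35.0
```

```bash
python3 - <<'E'
from go import *
from fit import box
go([468.9,243.5,95],-.31)
im=vision.grab_frame("scene")[220:370,270:440,::-1];f=4
im=cv2.resize(im,None,fx=f,fy=f,interpolation=cv2.INTER_CUBIC)
for q,c in((box([468.9,243.5],-.31,140,66,40),(255,0,255)),(box([468.9,243.5],-.31,120,58,arm.read_state()['ee_pos'][2]-6.6),(255,255,0))):
    cv2.polylines(im,[((proj("scene",q)-[270,220]+.5)*f).astype(int)],True,c,1)
cv2.imwrite("pics/over.png",im)
E
```

```text
7.2 [470.3 241.4 165.7] [-0.3  0.6 -1.5] 0.252 lin [-0.002  -0.0017  0.0707] turn [ 0.0005  0.0002 -0.0005] q [ 0.37  0.05  1.49 -0.    1.6   2.25]
```

View pics/over.png

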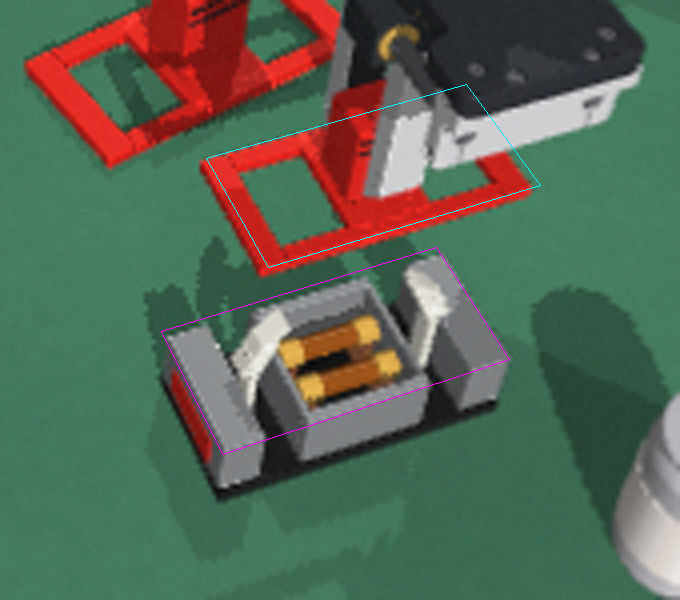

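The cover hangs square over the block, following the predicted outline within about 1 px (corners at 202,163 and 535,188). The block outline fits too. I'll lower it to just above the hook tips.

Emit:
{"api": "apply_moves", "payload": {
  "series": [
    {"claw": 0, "linear": [0, 0, 0.03], "turn": [0, 0, 0]},
    {"claw": 0, "linear": [0, 0, 0.055], "turn": [0, 0, 0]},
    {"claw": 0, "linear": [0, 0, 0.068], "turn": [0, 0, 0]},
    {"claw": 0, "linear": [0, 0, 0.068], "turn": [0, 0, 0]},
    {"claw": 0, "linear": [0, 0, 0.068], "turn": [0, 0, 0]},
    {"claw": 0, "linear": [0, 0, 0.068], "turn": [0, 0, 0]}
  ]
}}

```text
time_s: 7.85
ee_pos: [471.6, 243.3, 100.3]
eef_rot: [-3.103, 0.484, -0.004]
ft_force: [0.7, -0.1, -1.0]
grip_width: 0.254
finger_force: 35.0
```

```bash
python3 - <<'E'
from go import *
go([468.9,243.5,52.5],-.31)
a=[]
for n,(u,v),w in(("top",(150,155),60),("scene",(300,250),105)):
    im=vision.grab_frame(n)[v:v+95,u:u+w,::-1];a.append(cv2.resize(im,None,fx=4.8,fy=4.8,interpolation=cv2.INTER_CUBIC))
cv2.imwrite("pics/near.png",np.hstack(a))
E
```

```text
7.85 [471.6 243.3 100.3] [ 0.7 -0.1 -1. ] 0.254 lin [-0.0027  0.0007  0.0477] turn [-0.0006 -0.0008  0.0001] q [ 0.37  0.09  1.58 -0.    1.47  2.25]
```

View pics/near.png

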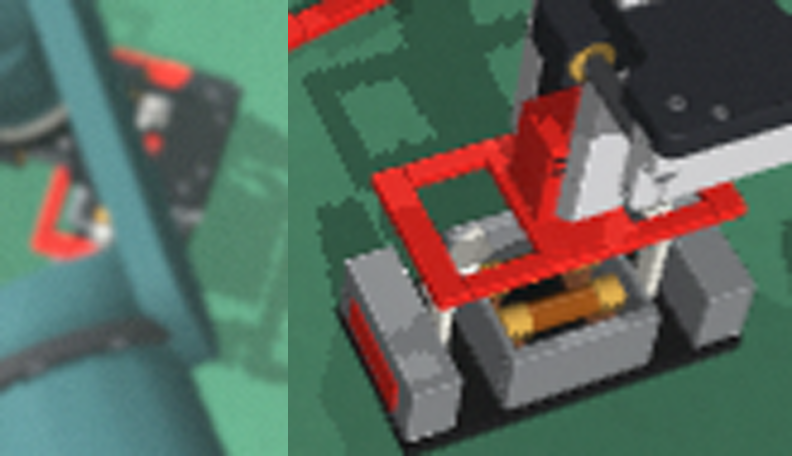

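Emit:
{"api": "apply_moves", "payload": {
  "series": [
    {"claw": 0, "linear": [-0.002, 0, 0.003], "turn": [0, 0, 0]},
    {"claw": 0, "linear": [-0.002, 0, 0.006], "turn": [0, 0, 0]},
    {"claw": 0, "linear": [-0.002, 0, 0.01], "turn": [0, 0, 0]},
    {"claw": 0, "linear": [-0.002, 0, 0.014], "turn": [0, 0, 0]},
    {"claw": 0, "linear": [-0.002, 0, 0.018], "turn": [0, 0, 0]},
    {"claw": 0, "linear": [-0.002, 0, 0.022], "turn": [0, 0, 0]},
    {"claw": 0, "linear": [-0.002, 0, 0.025], "turn": [0, 0, 0]},
    {"claw": 0, "linear": [-0.002, 0, 0.025], "turn": [0, 0, 0]},
    {"claw": 0, "linear": [-0.002, 0, 0.025], "turn": [0, 0, 0]}
  ],
  "squeeze": 45
}}

```text
time_s: 8.85
ee_pos: [468.5, 243.7, 73.4]
eef_rot: [3.104, -0.484, -0.0]
ft_force: [0.5, -0.5, -0.5]
grip_width: 0.254
finger_force: 45.0
```

Emit:
{"api": "apply_moves", "payload": {
  "series": [
    {"claw": 0, "linear": [0, 0, 0.003], "turn": [0, 0, 0]},
    {"claw": 0, "linear": [0, 0, 0.006], "turn": [0, 0, 0]},
    {"claw": 0, "linear": [0, 0, 0.009], "turn": [0, 0, 0]},
    {"claw": 0, "linear": [0, 0, 0.012], "turn": [0, 0, 0]},
    {"claw": 0, "linear": [0, 0, 0.015], "turn": [0, 0, 0]},
    {"claw": 0, "linear": [0, 0, 0.018], "turn": [0, 0, 0]},
    {"claw": 0, "linear": [0, 0, 0.02], "turn": [0, 0, 0]},
    {"claw": 0, "linear": [0, 0, 0.021], "turn": [0, 0, 0]},
    {"claw": 0, "linear": [0, 0, 0.021], "turn": [0, 0, 0]},
    {"claw": 0, "linear": [0, 0, 0.021], "turn": [0, 0, 0]}
  ]
}}

```text
time_s: 9.85
ee_pos: [468.2, 243.5, 52.7]
eef_rot: [3.103, -0.484, -0.001]
ft_force: [-3.4, -1.8, 4.1]
grip_width: 0.252
finger_force: 45.0
```

Nearly home; a small extra push to seat it firmly.

Emit:
{"api": "apply_moves", "payload": {
  "series": [
    {"claw": 0, "linear": [0, 0, 0.001], "turn": [0, 0, 0]},
    {"claw": 0, "linear": [0, 0, 0.002], "turn": [0, 0, 0]},
    {"claw": 0, "linear": [0, 0, 0.002], "turn": [0, 0, 0]},
    {"claw": 0, "linear": [0, 0, 0.002], "turn": [0, 0, 0]},
    {"claw": 0, "linear": [0, 0, 0.002], "turn": [0, 0, 0]}
  ]
}}

```text
time_s: 10.35
ee_pos: [468.2, 243.5, 52.7]
eef_rot: [3.104, -0.484, -0.0]
ft_force: [-7.7, -2.2, 13.5]
grip_width: 0.254
finger_force: 45.0
```

Emit:
{"api": "apply_moves", "payload": {
  "series": [
    {"claw": 0.6, "linear": [0, 0, 0], "turn": [0, 0, 0]},
    {"claw": 0.6, "linear": [0, 0, 0], "turn": [0, 0, 0]},
    {"claw": 0.6, "linear": [0, 0, 0], "turn": [0, 0, 0]},
    {"claw": 0.6, "linear": [0, 0, 0], "turn": [0, 0, 0]},
    {"claw": 0.6, "linear": [0, 0, -0.03], "turn": [0, 0, 0]},
    {"claw": 0.6, "linear": [0, 0, -0.08], "turn": [0, 0, 0]},
    {"claw": 0.6, "linear": [0, 0, -0.13], "turn": [0, 0, 0]},
    {"claw": 0.6, "linear": [0, -0.05, -0.17], "turn": [0, 0, 0]},
    {"claw": 0.6, "linear": [0, 0.1, -0.2], "turn": [0, 0, 0]},
    {"claw": 0.6, "linear": [0, 0.15, -0.2], "turn": [0, 0, 0]},
    {"claw": 0.6, "linear": [0, 0.2, -0.2], "turn": [0, 0, 0]},
    {"claw": 0.6, "linear": [0, 0.2, -0.2], "turn": [0, 0, 0]}
  ]
}}

```text
time_s: 11.55
ee_pos: [420.0, 92.3, 245.4]
eef_rot: [3.104, -0.481, 0.0]
ft_force: [1.0, -1.4, 0.7]
grip_width: 0.601
finger_force: 0.0
```

```bash
python3 - <<'E'
from go import *
from fit import box
go([468.9,243.5,100],-.31)
im=vision.grab_frame("scene")[230:370,270:440,::-1];f=4.2
im=cv2.resize(im,None,fx=f,fy=f,interpolation=cv2.INTER_CUBIC)
cv2.polylines(im,[((proj("scene",box([468.9,243.5],-.31,120,58,46))-[270,230]+.5)*f).astype(int)],True,(255,255,0),1)
cv2.imwrite("pics/end.png",im)
for d in vision.masks_of("scene","yellow_grip"): print(rect("scene",d['region'],6))
E
```

```text
11.55 [420.   92.3 245.4] [ 1.  -1.4  0.7] 0.601 lin [ 0.0008 -0.159   0.1454] turn [ 0.0002 -0.0001  0.0007] q [ 0.08 -0.19  1.55 -0.    1.77  1.96]
(array([577.0518 , -39.96052], dtype=float32), np.float32(98.01652), np.float32(85.07112), np.float32(-0.24930193))
```

View pics/end.png

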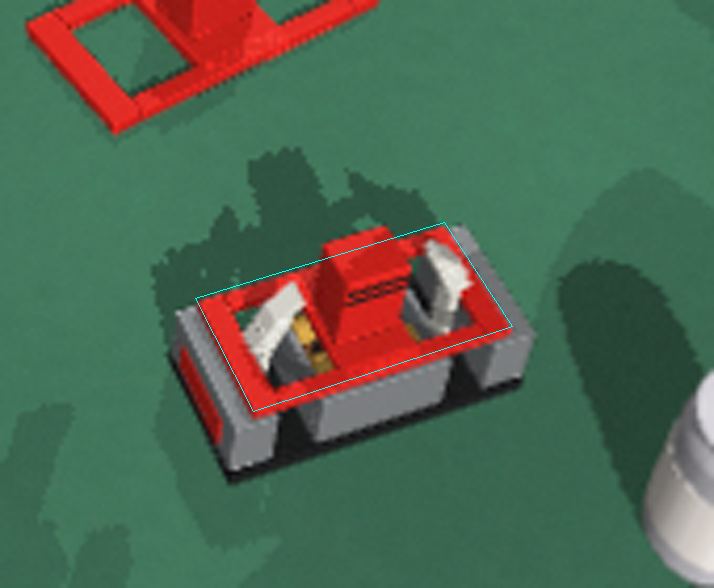

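The cover lies flat on the block at the predicted outline, with both white hooks over its end bars (about 265,330 and 450,280). The yellow cover hasn't moved and the gripper is clear, so I'm handing in.

```bash
python3 -c "
from bench import arm
print(arm.close_job())"
```

```text
the job is handed in; nothing more can be done
None
```

I snapped the red cover onto the fuse block and handed the job in at about 12 s; the last picture shows it flat with both hooks over it, and the yellow cover never moved (no verdict was returned).

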